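# Wind the lift table of a flow-cup stand up under the cup

## Task

Fit the loose crank fully home on the square shaft on top of the blue flow-cup stand, feeling gently for the square rather than forcing it, and wind the table up with it until the rim of the tin stands 10 mm below the spout of the flow cup. The tin must stay upright on the table and never touch the cup, and the things round the work must stay where they are. Leave the crank on the shaft.

Things in the scene. Friction and masses are not known exactly. Their poses are not given: they have to be found in the camera images.
- stand: Flow-cup stand, bolted down: blue base plate (18 mm thick, x -68..92, y -62..200 mm), two guide rods with a vertical lift screw between them, blue bridge on top (104 x 42 mm, upper face 203 mm up). Origin: on the screw axis at bench level, z up. Lift table at y = +125 mm, rear post with the cup arm at x = +76, y = +125 mm. Nothing but the shaft is over 220 mm high.
- shaft_foot (a point): On the screw axis, 207 mm up, at the upper face of the brass collar (38 mm wide) on which the crank's hub comes to rest. Steel shaft from here up: 16 x 16 mm square for 19 mm, then 4 mm of lead-in taper to 14.5 x 14.5 mm. Turning it clockwise seen from above raises the table 12 mm a turn, without play; it resists with about 0.12 N m and stays where it is left.
- shaft_top (a point): Top of the square shaft, 23 mm above shaft_foot; axes as stand. The square's angle about the vertical is NOT measured and differs each time by up to a quarter turn: look, or feel for it with the crank resting on the tip at a few N. The tip enters the socket within about 0.28 rad of true, the full square within 0.13 rad; it then has that play either way.
- crank: Loose dark steel crank, 0.26 kg, standing on its hub. Hub: square block 28 x 28 mm, 40 mm tall, sides along x and y; origin at the centre of its underside, z up. A flat arm (18 mm wide, z = 30..40 mm) runs along +x to the red grip, a balance weight (24 mm wide, z = 28..40 mm) reaches to x = -32 mm. The hub can be gripped across y (28 mm) below the arm.
- crank_socket (a point): The crank's origin: centre of the mouth of the square socket in the hub's underside, 18 x 18 mm, 25 mm deep, parallel to the hub's sides (1 mm of room all round the shaft). Axes as crank. Fully home it coincides with shaft_foot.
- crank_grip (a point): Centre of the crank's red upright round grip, 20 mm in diameter, 38 mm tall, which turns freely about its own upright axis. It lies 60 mm along the crank's +x from the hub's axis, 60 mm above the hub's underside (the grip spans 42 to 80 mm above it).
- table_top (a point): Centre of the upper face of the lift table (black rubber disc 82 mm wide on a 92 mm square plate); it moves only straight up and down with the screw; 45 to 48 mm above the bench at the start, travel about 50 mm.
- cup_arm: Dark cup arm clamped firmly to the rear post, with a black clamp knob and a ring round the flow cup. Origin on the screw axis; axes as stand.
- tin: Open quarter-litre tin, orange and white with grey primer, 71 mm wide, 66 mm tall, 0.2 to 0.45 kg, loose on the lift table. Origin: centre of its underside; its rim is 66 mm above that.
- cup_spout (a point): Spout (lowest point) of the pale grey flow cup, 55 mm wide, 63 mm tall, which hangs point down in the dark ring of the cup arm over the table; axes as stand. The arm is clamped to the rear post at a height that differs each time.
- cutter: Bystander: yellow snap-off cutter lying flat, 182 mm long. Origin at the centre of its underside.
- red_marker: Bystander: marker pen with red cap lying flat, 123 mm long. Origin at the centre of its underside.
- lid: Bystander: pressed tin lid lying flat, 62 mm wide. Origin at the centre of its underside.
- jar: Bystander: glass jar with yellow lid, 62 mm wide, 78 mm tall. Origin at the centre of its underside.
- scraper: Bystander: paint scraper with red handle lying flat, 160 mm long. Origin at the centre of its underside.

How it is judged:
By the outcome, as a careful person would: the job done as asked, in the order asked, and still so for the second after the job is handed in, with the robot touching nothing.
It also fails if it takes over 72 s, if anything falls off the work surface, if the arm or the gripper's body presses on something with over 40 N, if the wrist force passes 120 N, or if a joint passes its speed limit or range.

## Robot

A 7-joint arm with a two-finger parallel gripper is mounted at the origin on a cart in front of the work surface, level with it; the furniture and walls round the work are solid. World frame = base frame: x ahead of the robot, y to its left, z up, the work surface at z = 0. Lengths are in m, angles in rad, forces in N, time in s.
With the tool pointing down it reaches from about 0.425 to 0.875 m from the base axis. Payload 8.4 kg.
Tool frame: the origin (TCP) lies on the front face of the gripper's body, between the roots of the fingers; the fingertips stand 70 mm ahead of it and the grasp point (between the pads) lies 51 mm ahead of it; z points along the fingers, y is the line along which they close (so a half turn about z gives the same grasp; the last joint's range is limited). The gripper opens to 87 mm and grips with 3 to 60 N. Pads are 19 mm wide; open, the fingers measure 117 mm over their backs; the gripper's body (75 mm by 190 mm) begins 51 mm behind the grasp point.
Start: joints at [1.083, 0.333, 0.04, 1.465, -0.013, 1.343, -0.059], TCP at [0.246, -0.601, 0.292] pointing down, gripper open.
Joint ranges: [-2.58, 2.58], [-0.38, 2.09], [-1.3, 1.39], [0.25, 2.4], [-1.5, 4.64], [0.08, 2.09], [-2.65, 2.65]. Speed limits (rad/s): [2.22, 2.22, 2.79, 2.79, 3.14, 3.14, 3.14].

## Interface

Orientations are given as a unit quaternion [x, y, z, w].
In Python, from station import telemetry, vision, job gives the robot as it stands.
- The arm moves only by the tool move_arm, never from a script. Its argument "moves" is a list of rows, each a list of 3 entries, a list of its own where there are three numbers: the shift along the tool's x, y, z in mm, then the turn, a rotation vector about the tool's x, y, z in degrees, then the closure, from -1 (fully open) to 1 (shut). A call has 1 to 5 rows; each row shifts and turns the commanded pose from where the row before left it, along the tool's axes as they then stand; what a row does not reach is not made up. A row lasts 1/12 s, in which the tool goes at most 41.7 mm and 7.16 degrees, less where a joint would pass 70% of its speed; a pose out of reach is approached as far as the arm can. A call with a gripper value outside its range is refused whole. The fingers move at their own pace and stop on an object; the grip force is fixed at half the most. Time passes only in rows, so rows that do not move let the fingers close. It gives the time, the measured TCP pose, the force, the opening and the grip force at its end, in the units of the state.
- telemetry.sense(): the state, without advancing time (a new reading comes with each control period).
- vision.get_image(name): name is "side" or "top"; returns a dict with "color" (400x640x3 uint8, red, green, blue), "fx", "fy", "cx", "cy" (pixels), "D" ([k1, k2, p1, p2, k3] as OpenCV has them; the pictures are not rectified), "R" (3x3) and "t" (3): a world point X has camera coordinates R X + t. Camera axes: x right, y down, z forward; pixel columns grow to the right and rows downward; lengths in m; the calibration is good to about 2 mm. A picture is of the moment at which its call begins. There is no depth.
- job.job_done(): hands the job in; it is judged then, once.
The state is a dict: "clock": time; "qpos": joint angles; "dq": joint speeds; "joint_torque": joint torques, N m; "tool_pos": TCP position; "ee_rot": TCP orientation; "ft_force": force on the tool from outside, world axes, zero at the start; "torque": the same for the moment, N m; "finger_gap": opening from 0.0 (shut) to 1.0 (fully open); "grip_force": force on a finger pad.
Only numpy, scipy, OpenCV 4.12 (cv2) and the standard library are available. Lean on these libraries where they do the work, as an engineer would, in place of code of your own. Each camera call takes 0.05 s, during which the arm holds its last target. There are 200 camera calls.

## Working session

There is one attempt and no reset: what is moved stays moved. The work goes in short steps, Python scripts to look and compute and a tool call to move; the robot and the scene stay as the last step left them, time stands still between calls to the robot, and variables do not carry over. Pictures are saved under pics/ and viewed, at most 10 in all, crops included, and the job is handed in when it is done.

Besides the shell and the picture viewer there is one more tool, called as name(argument=value, ...) on one line, values as JSON. move_arm: Moves the arm, as the interface text tells. Its arguments: {"type":"object","properties":{"moves":{"type":"array"}},"required":["moves"]}

```bash
mkdir -p pics; ls; python3 - <<'E'
from station import telemetry, vision
import cv2
print(telemetry.sense())
for n in("side","top"):
    d=vision.get_image(n); cv2.imwrite(f"pics/{n}0.png",d["color"][:,:,::-1])
    print(n,{k:(v.tolist() if hasattr(v,'tolist') else v) for k,v in d.items() if k!="color"})
E
```

```text
pics
{'clock': 0.0, 'qpos': array([ 1.08280009,  0.33392984,  0.03988514,  1.46628006, -0.01343174,
        1.34332419, -0.05850518]), 'dq': array([-0.00110427,  0.00091544,  0.00035936,  0.00104841,  0.00099595,
        0.00016396, -0.00022865]), 'joint_torque': array([-3.99415858e-04, -6.56354356e+01,  1.33525752e+00, -4.03805101e+01,
       -5.97019703e-02,  4.48717363e-02,  1.13564577e-04]), 'tool_pos': array([ 0.24624037, -0.6011548 ,  0.2913428 ]), 'ee_rot': array([ 9.81167676e-01,  1.93156130e-01, -2.04228060e-04, -8.12350021e-04]), 'ft_force': array([-0.25668566, -0.31334071, -0.46630053]), 'torque': array([-0.0104199 , -0.01821413, -0.01125794]), 'grip_force': 0.0, 'finger_gap': 0.998454277985059}
side {'fx': 490.63939877021795, 'fy': 490.63939877021795, 'cx': 324.7420731641455, 'cy': 204.92855356269695, 'D': [-0.035599855635605, 0.0, 0.0, 0.0, 0.0], 'R': [[-0.9877266802381737, -0.15475405506433332, -0.0211468103226429], [-0.0481232549208708, 0.4303226623887594, -0.9013914568989826], [0.14859393487453462, -0.8893107379739631, -0.43248844359440114]], 't': [0.6304538968760408, 0.08233253322197087, 1.4821403917826437]}
top {'fx': 412.2352283724009, 'fy': 412.2352283724009, 'cx': 329.41832727979704, 'cy': 198.63553773598412, 'D': [0.009743308675994135, 0.0, 0.0, 0.0, 0.0], 'R': [[0.0005350561654959649, -0.9997937907648147, -0.020299991700046358], [-0.9894118243980153, 0.002416943375766916, -0.14511512714431005], [0.14513426699539533, 0.020162696566692746, -0.9892065053419682]], 't': [0.20079883692734488, 0.6247091584067233, 1.140315016555504]}
```

View pics/side0.png

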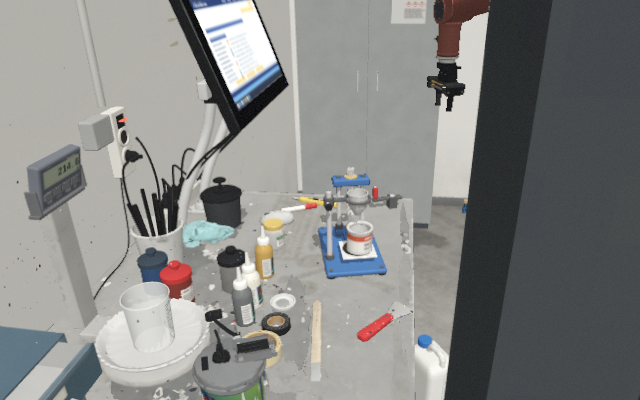

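View pics/top0.png

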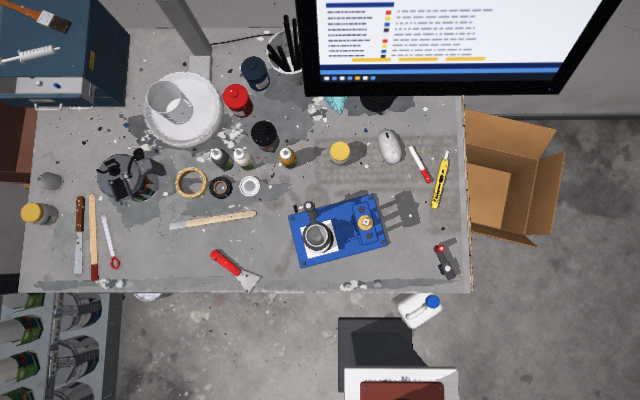

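The side view shows the stand at about (350,230) with the crank's red grip behind it at (375,192). The top view shows the stand at (338,230), the shaft at about (365,222), the red grip at (438,249) and the crank hub at about (447,268).

```bash
cat > h.py <<'E'
import numpy as np, cv2
from station import telemetry, vision
def cam(n):
    d=vision.get_image(n)
    d["K"]=np.array([[d["fx"],0,d["cx"]],[0,d["fy"],d["cy"]],[0,0,1.]])
    for k in"DRt": d[k]=np.asarray(d[k],float)
    d["C"]=-d["R"].T@d["t"]; return d
def ray(d,p):
    q=cv2.undistortPoints(np.array([[p]],float),d["K"],d["D"])[0,0]
    v=d["R"].T@np.array([q[0],q[1],1]); return v/np.linalg.norm(v)
def onz(d,p,z):
    v=ray(d,p); return d["C"]+v*(z-d["C"][2])/v[2]
def proj(d,X):
    return cv2.projectPoints(np.array(X,float).reshape(-1,1,3),cv2.Rodrigues(d["R"])[0],d["t"],d["K"],d["D"])[0][:,0]
def tri(a,p,b,q):
    A=np.stack([ray(a,p),-ray(b,q)],1); s=np.linalg.lstsq(A,b["C"]-a["C"],rcond=None)[0]
    P,Q=a["C"]+s[0]*A[:,0],b["C"]-s[1]*A[:,1]; return (P+Q)/2,np.linalg.norm(P-Q)
def mask(d,lo,hi,box):
    h=cv2.cvtColor(d["color"],cv2.COLOR_RGB2HSV); m=cv2.inRange(h,np.array(lo),np.array(hi)); z=np.zeros_like(m)
    x0,y0,x1,y1=box; z[y0:y1,x0:x1]=m[y0:y1,x0:x1]; return z
def crop(d,box,s):
    x0,y0,x1,y1=box; return cv2.resize(d["color"][y0:y1,x0:x1,::-1],None,fx=s,fy=s,interpolation=cv2.INTER_CUBIC)
E
python3 - <<'E'
from h import *
t=cam("top");s=cam("side")
a=crop(t,(285,185,465,285),4.4)  # 792x440
b=crop(s,(310,160,420,280),5)
cv2.imwrite("pics/ct.png",a);cv2.imwrite("pics/cs.png",b)
print("cam centers",t["C"],s["C"])
m=mask(t,(105,120,60),(120,255,255),(280,180,400,275))
c=max(cv2.findContours(m,0,2)[0],key=cv2.contourArea); r=cv2.minAreaRect(c);print(r)
print([onz(t,p,.018).round(4).tolist() for p in cv2.boxPoints(r)])
m=mask(t,(0,150,80),(6,255,255),(425,235,455,260))|mask(t,(172,150,80),(180,255,255),(425,235,455,260))
print("grip t",cv2.connectedComponentsWithStats(m)[2:])
m=mask(s,(0,150,80),(6,255,255),(365,180,385,205))|mask(s,(172,150,80),(180,255,255),(365,180,385,205))
print("grip s",cv2.connectedComponentsWithStats(m)[2:])
E
```

```text
cam centers [0.45248841 0.17625572 1.222738  ] [0.40644117 1.38021911 0.72855452]
((336.8667297363281, 230.38226318359375), (54.048545837402344, 89.53515625), 75.1413803100586)
[[0.5787, 0.3266, 0.018], [0.6464, 0.0715, 0.018], [0.493, 0.0337, 0.018], [0.4271, 0.2841, 0.018]]
grip t (array([[     0,      0,    640,    400, 255955],
       [   435,    245,     10,      7,     45]], dtype=int32), array([[319.47897482, 199.49144967],
       [439.08888889, 248.13333333]]))
grip s (array([[     0,      0,    640,    400, 255949],
       [   373,    188,      5,     11,     51]], dtype=int32), array([[319.48892944, 199.50136941],
       [375.05882353, 192.62745098]]))
```

View pics/ct.png

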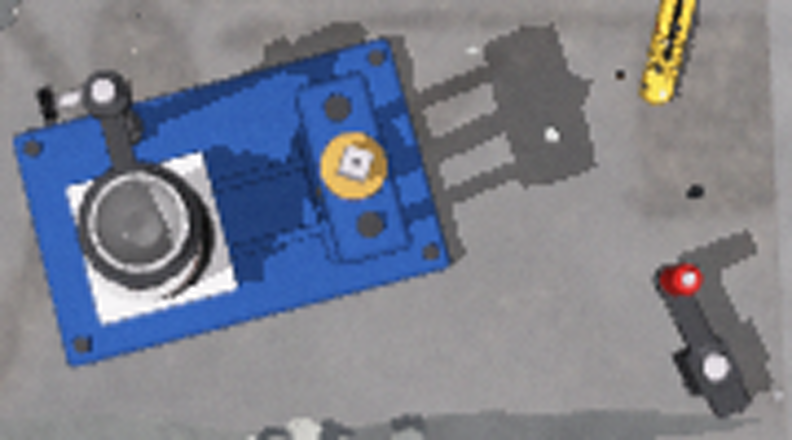

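View pics/cs.png

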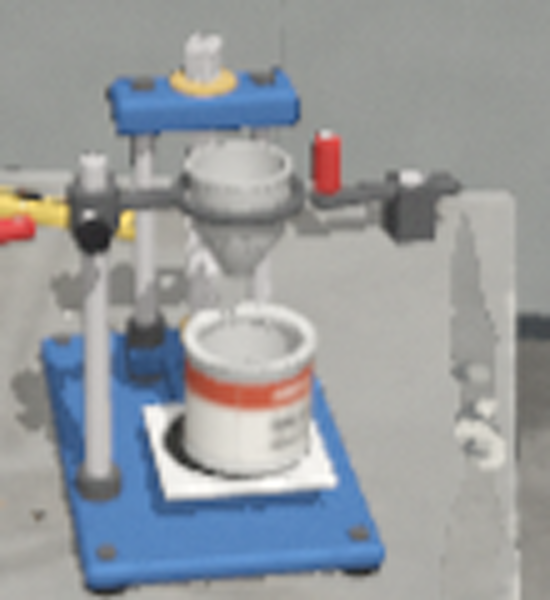

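The crops show the shaft tip at top-image (365.9,221.8), turned about 30° in the picture. The crank's red grip is at (440,248) and its hub dot at (447.3,268.4). In the side view the spout is at about (358,215) and the tin rim is centred near (360,228).

```bash
python3 - <<'E'
from h import *
t=cam("top");s=cam("side")
# collar
mt=mask(t,(15,100,120),(28,255,255),(350,205,380,240)); ms=mask(s,(12,80,120),(28,255,255),(335,165,365,185))
for d,m,n in((t,mt,'t'),(s,ms,'s')):
    c=max(cv2.findContours(m,0,2)[0],key=cv2.contourArea);e=cv2.fitEllipse(cv2.convexHull(c));print(n,e,cv2.boundingRect(c),onz(d,e[0],.205 if n=='t' else .205))
print("tip top@.230",onz(t,(365.9,221.8),.230))
P=(440.2,248.4)
print("grip@.08",onz(t,(440.4,248.2),.08),"hub@.04",onz(t,(447.3,268.4),.04))
print("tri grip",tri(t,(440.0,248.3),s,(375.0,192.6)))
print("hub side pix pred", proj(s,[[onz(t,(447.3,268.4),.04)]]))
# base corners via approx
m=mask(t,(105,120,60),(120,255,255),(280,180,400,275))
c=max(cv2.findContours(m,0,2)[0],key=cv2.contourArea);
W=np.array([onz(t,p,.018)[:2] for p in cv2.boxPoints(cv2.minAreaRect(c))]); 
M=np.array([[92,200],[92,-62],[-68,-62],[-68,200]])/1e3
Mc=M-M.mean(0);Wc=W-W.mean(0);H=Mc.T@Wc;yaw=np.arctan2(H[0,1]-H[1,0],H[0,0]+H[1,1])
R=np.array([[np.cos(yaw),-np.sin(yaw)],[np.sin(yaw),np.cos(yaw)]]);o=W.mean(0)-R@M.mean(0)
print("stand",o,yaw,np.degrees(yaw)); print("pred collar", proj(t,[[*o,.207]]),proj(s,[[*o,.207],[*o,.230]]))
a=crop(t,(350,207,380,237),19);b=crop(t,(425,240,465,285),12.6)
cv2.imwrite("pics/z.png",np.hstack([a[:560,:420] if 0 else cv2.resize(a,(395,395)),cv2.resize(b,(351,395))]))
E
```

```text
t ((364.8661193847656, 222.21788024902344), (14.200742721557617, 14.483529090881348), 145.14459228515625) (358, 215, 15, 15) [0.54271301 0.1093794  0.205     ]
s ((350.0830993652344, 175.688720703125), (5.209187030792236, 12.131852149963379), 88.6851577758789) (344, 174, 13, 5) [0.5448741  0.10809158 0.205     ]
tip top@.230 [0.5415031  0.10852262 0.23      ]
grip@.08 [ 0.48231669 -0.10430087  0.08      ] hub@.04 [ 0.42699458 -0.13118743  0.04      ]
tri grip (array([ 0.48398913, -0.10826162,  0.0590675 ]), np.float64(0.002809169235881316))
hub side pix pred [[392.74644722 195.77080222]]
stand [0.54217595 0.10932999] 0.25749490724516 14.753371431260272
pred collar [[364.94134673 222.36339109]] [[350.99310149 175.23231766]
 [351.00760562 167.57415219]]
```

View pics/z.png

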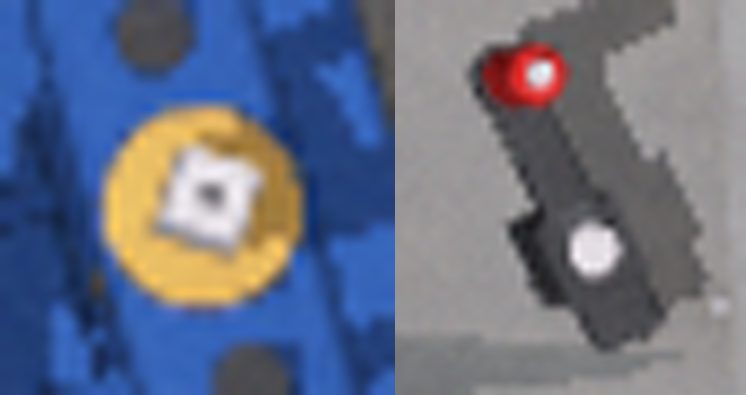

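The square's edges are at about 21° in the image, so the socket yaw must be about 68.7° (mod 90). The hub is at about (0.428,-0.131) and the crank yaw is about 25°. I'll approach above it now.

move_arm(moves=[[[26,-28,4],[0,0,0],-1],[[26,-28,4],[0,0,0],-1],[[26,-28,4],[0,0,0],-1],[[26,-28,4],[0,0,0],-1],[[26,-28,4],[0,0,0],-1]])

```text
clock: 0.72
tool_pos: [0.3139, -0.4209, 0.272]
ee_rot: [0.981, 0.193, -0.0, 0.0]
ft_force: [0.9, -0.6, -1.0]
finger_gap: 0.999
grip_force: 0.0
```

move_arm(moves=[[[26,-28,4],[0,0,0],-1],[[26,-28,4],[0,0,0],-1],[[26,-28,4],[0,0,0],-1],[[26,-28,4],[0,0,0],-1],[[26,-28,4],[0,0,0],-1]])

```text
clock: 1.13
tool_pos: [0.3811, -0.242, 0.2523]
ee_rot: [0.981, 0.193, 0.0, 0.0]
ft_force: [1.1, -0.3, -0.1]
finger_gap: 1.0
grip_force: 0.0
```

```bash
cat >> h.py <<'E'
from scipy.spatial.transform import Rotation as Ro
def go(X,yaw,base=None):
    "shift (mm) in tool axes to reach X, and turn (deg, tool axes) to tool-x yaw, tool straight down"
    s=telemetry.sense(); r=Ro.from_quat(s["ee_rot"]); y=np.radians(yaw)
    g=Ro.from_matrix(np.array([[np.cos(y),np.sin(y),0],[np.sin(y),-np.cos(y),0],[0,0,-1]]))
    print("clk %.2f"%s["clock"],"pos",s["tool_pos"].round(4),"q",s["qpos"].round(2),"F",s["ft_force"].round(1),"gap",round(s["finger_gap"],3),"grip",round(float(s["grip_force"]),1))
    print("shift",(r.inv().apply(np.array(X)-s["tool_pos"])*1e3).round(1),"turn",np.degrees((r.inv()*g).as_rotvec()).round(1),"shift after turn",(g.inv().apply(np.array(X)-s["tool_pos"])*1e3).round(1))
E
python3 -c "
from h import *
go([.4284,-.131,.2],25)"
```

```text
clk 1.13 pos [ 0.3811 -0.242   0.2523] q [ 0.73 -0.03 -0.25  1.97 -0.01  1.21 -0.71] F [ 1.1 -0.3 -0.1] gap 1.0 grip 0.0
shift [ 85.9 -84.9  52.3] turn [ 0.  -0.  -2.7] shift after turn [ 89.8 -80.6  52.3]
```

move_arm(moves=[[[28,-28,20],[0,0,0],-1],[[29,-28,20],[0,0,0],-1],[[29,-29,20],[0,0,-2.7],-1],[[0,0,22],[0,0,0],-1],[[0,0,0],[0,0,0],-1]])

```text
clock: 1.55
tool_pos: [0.4235, -0.1382, 0.1716]
ee_rot: [0.976, 0.219, -0.002, -0.001]
ft_force: [-1.9, 0.1, -0.3]
finger_gap: 1.001
grip_force: 0.0
```

```bash
python3 - <<'E'
from h import *
go([.4284,-.131,.083],25)
t=cam("top");s=cam("side")
a=crop(t,(425,230,475,290),8);b=crop(s,(355,165,415,225),8)
print(proj(s,[[.4284,-.131,0],[.4284,-.131,.04],[.4828,-.1056,.042],[.4828,-.1056,.08]]))
cv2.imwrite("pics/y.png",np.hstack([a,b]))
E
```

```text
clk 1.55 pos [ 0.4235 -0.1382  0.1716] q [ 0.6   0.05 -0.39  2.07  0.02  1.03 -0.93] F [-1.9  0.1 -0.3] gap 1.001 grip 0.0
shift [ 7.8 -4.1 88.5] turn [-0.2  0.2  0.2] shift after turn [ 7.5 -4.5 88.6]
[[391.8704827  206.50489863]
 [392.322886   195.7748398 ]
 [375.6137916  197.64483176]
 [375.88554419 187.15773882]]
```

View pics/y.png

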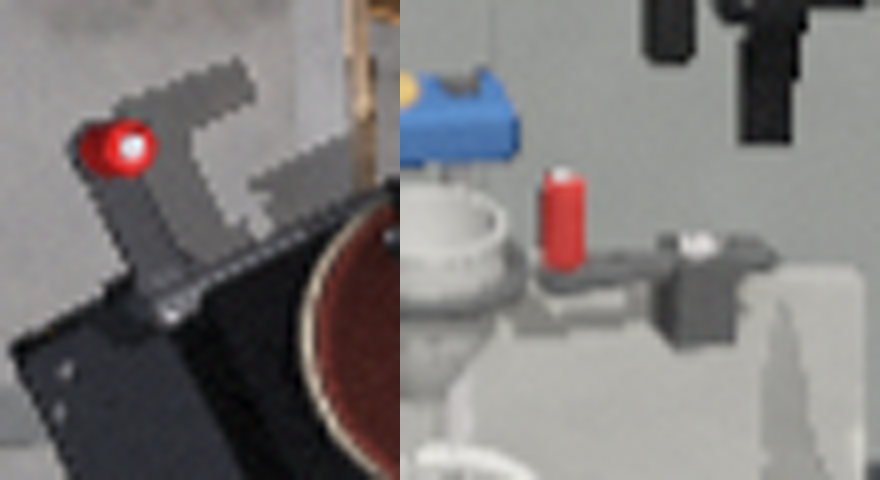

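The close view agrees with the prediction: hub dot at side (392,195.4), grip top at (375.6,186.5). Next I descend and grip.

move_arm(moves=[[[7.5,-4.5,5],[-0.2,0.2,0.2],-1],[[0,0,25],[0,0,0],-1],[[0,0,25],[0,0,0],-1],[[0,0,20],[0,0,0],-1],[[0,0,8],[0,0,0],-1]])

```text
clock: 2.07
tool_pos: [0.4292, -0.1349, 0.0908]
ee_rot: [0.977, 0.213, 0.001, 0.001]
ft_force: [-0.6, -0.7, -0.0]
finger_gap: 0.998
grip_force: 0.0
```

```bash
python3 -c "
from h import *
go([.4284,-.131,.083],25)"
```

```text
clk 2.07 pos [ 0.4292 -0.1349  0.0908] q [ 0.57  0.17 -0.39  2.13  0.09  0.85 -1.01] F [-0.6 -0.7 -0. ] gap 0.998 grip 0.0
shift [ 0.9 -3.9  7.7] turn [ 0.2 -0.1 -0.4] shift after turn [ 1.  -3.9  7.8]
```

move_arm(moves=[[[1,-4,7],[0.2,0,-0.4],-1],[[0,0,0],[0,0,0],-1],[[0,0,0],[0,0,0],-1]])

```text
clock: 2.32
tool_pos: [0.4298, -0.1299, 0.0857]
ee_rot: [0.976, 0.218, 0.002, -0.0]
ft_force: [0.3, 0.3, -0.5]
finger_gap: 0.998
grip_force: 0.0
```

```bash
python3 -c "
from h import *
go([.4284,-.131,.083],25)"
```

```text
clk 2.32 pos [ 0.4298 -0.1299  0.0857] q [ 0.57  0.18 -0.39  2.14  0.09  0.83 -1.01] F [ 0.3  0.3 -0.5] gap 0.998 grip 0.0
shift [-1.8  0.4  2.7] turn [ 0.  -0.2  0.2] shift after turn [-1.7  0.4  2.7]
```

move_arm(moves=[[[-1.8,0.4,2],[0,-0.2,0.2],1],[[0,0,0],[0,0,0],1],[[0,0,0],[0,0,0],1],[[0,0,0],[0,0,0],1],[[0,0,0],[0,0,0],1]])

```text
clock: 2.73
tool_pos: [0.4279, -0.1308, 0.083]
ee_rot: [0.976, 0.216, 0.0, 0.0]
ft_force: [0.3, 0.3, -0.3]
finger_gap: 0.71
grip_force: 0.0
```

move_arm(moves=[[[0,0,0],[0,0,0],1],[[0,0,0],[0,0,0],1]])

```text
clock: 2.9
tool_pos: [0.4278, -0.1308, 0.0827]
ee_rot: [0.976, 0.216, 0.0, 0.0]
ft_force: [0.2, -0.0, 1.0]
finger_gap: 0.552
grip_force: 0.0
```

```bash
python3 -c "
from h import *
go([.4284,-.131,.083],25)"
```

```text
clk 2.90 pos [ 0.4278 -0.1308  0.0827] q [ 0.57  0.18 -0.39  2.14  0.1   0.83 -1.02] F [ 0.2 -0.   1. ] gap 0.552 grip 0.0
shift [ 0.5  0.5 -0.3] turn [ 0. -0. -0.] shift after turn [ 0.5  0.5 -0.3]
```

move_arm(moves=[[[0,0,0],[0,0,0],1],[[0,0,0],[0,0,0],1],[[0,0,0],[0,0,0],1],[[0,0,0],[0,0,0],1],[[0,0,0],[0,0,0],1]])

```text
clock: 3.32
tool_pos: [0.4278, -0.1308, 0.0827]
ee_rot: [0.976, 0.216, 0.0, 0.0]
ft_force: [0.1, 0.4, 0.4]
finger_gap: 0.316
grip_force: 29.9
```

move_arm(moves=[[[0,0,-3],[0,0,0],1],[[0,0,-15],[0,0,0],1],[[0,0,-30],[0,0,0],1],[[0,0,-30],[0,0,0],1],[[0,0,-30],[0,0,0],1]])

```text
clock: 3.73
tool_pos: [0.4271, -0.1304, 0.1917]
ee_rot: [0.976, 0.216, -0.001, -0.001]
ft_force: [0.6, -0.5, -2.4]
finger_gap: 0.323
grip_force: 29.9
```

```bash
python3 -c "
from h import *
go([.5425,.1093,.345],68.7)"
```

```text
clk 3.73 pos [ 0.4271 -0.1304  0.1917] q [ 0.59  0.03 -0.4   2.05  0.01  1.08 -0.94] F [ 0.6 -0.5 -2.4] gap 0.323 grip 29.9
shift [ 205.8 -168.7 -153.3] turn [ -0.1   0.  -43.7] shift after turn [ 265.2   20.5 -153.3]
```

move_arm(moves=[[[0,0,-22],[0,0,-5.5],1],[[0,0,-22],[0,0,-5.5],1],[[0,0,-22],[0,0,-5.5],1],[[0,0,-22],[0,0,-5.5],1],[[0,0,-22],[0,0,-5.5],1]])

```text
clock: 4.15
tool_pos: [0.4272, -0.1305, 0.3016]
ee_rot: [0.896, 0.444, -0.0, -0.0]
ft_force: [1.5, 0.2, -4.0]
finger_gap: 0.319
grip_force: 29.9
```

move_arm(moves=[[[0,0,-22],[0,0,-5.5],1],[[0,0,-22],[0,0,-5.5],1],[[0,0,0],[0,0,-5.2],1],[[0,0,0],[0,0,0],1]])

```text
clock: 4.48
tool_pos: [0.4279, -0.1307, 0.3457]
ee_rot: [0.824, 0.566, 0.0, 0.001]
ft_force: [-0.5, 0.6, -2.9]
finger_gap: 0.321
grip_force: 29.9
```

```bash
python3 -c "
from h import *
go([.5425,.1093,.345],68.7)"
```

```text
clk 4.48 pos [ 0.4279 -0.1307  0.3457] q [ 0.59 -0.09 -0.36  1.83 -0.03  1.4  -0.13] F [-0.5  0.6 -2.9] gap 0.321 grip 29.9
shift [265.1  20.6   0.8] turn [0.1 0.  0.2] shift after turn [265.2  19.6   0.7]
```

move_arm(moves=[[[30,2.5,0],[0,0,0],1],[[30,2.5,0],[0,0,0],1],[[30,2.5,0],[0,0,0],1],[[30,2.5,0],[0,0,0],1],[[30,2.5,0],[0,0,0],1]])

```text
clock: 4.9
tool_pos: [0.4937, 0.0058, 0.3437]
ee_rot: [0.827, 0.563, -0.001, -0.001]
ft_force: [1.0, -0.9, -3.2]
finger_gap: 0.318
grip_force: 29.9
```

move_arm(moves=[[[30,2.5,0],[0,0,0],1],[[30,2.5,0],[0,0,0],1],[[30,2,0],[0,0,0],1],[[15,1,0],[0,0,0],1],[[0,0,0],[0,0,0],1]])

```text
clock: 5.32
tool_pos: [0.5394, 0.1034, 0.3432]
ee_rot: [0.825, 0.565, -0.0, -0.002]
ft_force: [-0.5, 0.1, -3.3]
finger_gap: 0.319
grip_force: 29.9
```

```bash
python3 - <<'E'
from h import *
go([.5425,.1093,.325],68.7)
t=cam("top");s=cam("side")
p=proj(s,[[.5425,.1093,.207],[.5425,.1093,.230]]);print(p)
a=crop(t,(325,185,405,265),7);b=crop(s,(330,140,372,200),9.33)
cv2.imwrite("pics/x.png",np.hstack([cv2.resize(a,(390,390)),cv2.resize(b,(273,390))]))
E
```

```text
clk 5.32 pos [0.5394 0.1034 0.3432] q [ 0.3   0.16 -0.63  1.61  0.09  1.41 -0.71] F [-0.5  0.1 -3.3] gap 0.319 grip 29.9
shift [ 6.6  0.8 18.3] turn [-0.2 -0.1  0.1] shift after turn [ 6.7  0.7 18.2]
[[350.87924909 175.22374946]
 [350.89293167 167.56593611]]
```

View pics/x.png

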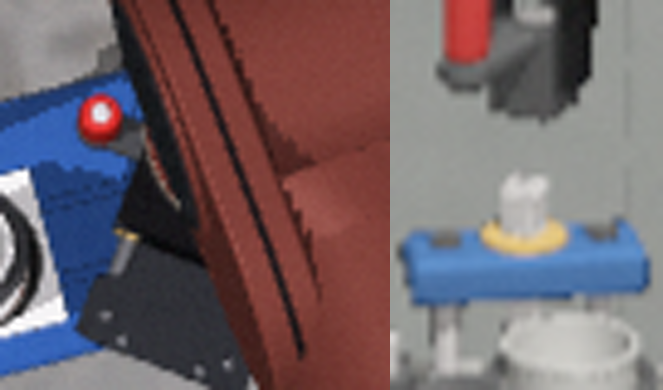

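The shaft is at side (350.5,170). The hub hangs above it and the grip's white dot is at top (345.3,208). I'll check the in-hand offset from that dot.

```bash
python3 - <<'E'
from h import *
t=cam("top");s=cam("side");st=telemetry.sense()
def red(d,b):
    m=mask(d,(0,150,80),(6,255,255),b)|mask(d,(172,150,80),(180,255,255),b)
    n,l,S,c=cv2.connectedComponentsWithStats(m);i=1+S[1:,4].argmax();return c[i],S[i]
def dot(d,b):
    x0,y0,x1,y1=b;g=d["color"][y0:y1,x0:x1].min(2).astype(float);w=np.clip(g-120,0,None);Y,X=np.mgrid[y0:y1,x0:x1];return np.array([(w*X).sum(),(w*Y).sum()])/w.sum()
c,S=red(t,(335,200,353,220));p=dot(t,(S[0]+1,S[1]+1,S[0]+S[2]-1,S[1]+S[3]-1))
x=Ro.from_quat(st["ee_rot"]).as_matrix()[:,0]
G=st["tool_pos"]+.060*x; G[2]=st["tool_pos"][2]-.0827+.080
print(p,"seen",onz(t,p,G[2]),"exp",G)
cs,S=red(s,(330,135,352,160));Gm=G-[0,0,.019];print("side",cs,S,"exp",proj(s,[Gm]))
E
```

```text
[347.04333694 207.91115926] seen [0.5615414  0.15626524 0.34128172] exp [0.56116812 0.15398858 0.34128172]
side [341.70114943 141.09195402] [339 135   7  14  87] exp [[342.05745304 140.68751264]]
```

```bash
python3 -c "
from h import *
go([.5425,.1093,.325],68.7)"
```

```text
clk 5.52 pos [0.5392 0.0982 0.344 ] q [ 0.3   0.15 -0.63  1.61  0.09  1.41 -0.71] F [-0.2 -0.1 -2.7] gap 0.321 grip 29.9
shift [11.6 -1.  19. ] turn [-0.1  0.1 -0.2] shift after turn [11.6 -1.  19. ]
```

move_arm(moves=[[[0,0,0],[0,0,0],1]])

```text
clock: 5.6
tool_pos: [0.5394, 0.098, 0.3444]
ee_rot: [0.826, 0.563, -0.0, 0.0]
ft_force: [0.0, -0.4, -3.4]
finger_gap: 0.314
grip_force: 29.9
```

```bash
python3 -c "
from h import *
go([.5425,.1093,.325],68.7)"
```

```text
clk 5.60 pos [0.5394 0.098  0.3444] q [ 0.3   0.15 -0.63  1.61  0.09  1.41 -0.71] F [ 0.  -0.4 -3.4] gap 0.314 grip 29.9
shift [11.7 -1.2 19.4] turn [-0.   0.  -0.2] shift after turn [11.6 -1.2 19.4]
```

move_arm(moves=[[[5,-0.6,10],[0,0,-0.2],1],[[5,-0.6,10],[0,0,0],1],[[0,0,6],[0,0,0],1],[[0,0,0],[0,0,0],1],[[0,0,0],[0,0,0],1]])

```text
clock: 6.02
tool_pos: [0.5418, 0.109, 0.3179]
ee_rot: [0.825, 0.566, -0.001, -0.0]
ft_force: [-0.7, -0.7, -2.5]
finger_gap: 0.32
grip_force: 29.9
```

move_arm(moves=[[[0,0,0],[0,0,0],1]])

```text
clock: 6.1
tool_pos: [0.5422, 0.109, 0.3187]
ee_rot: [0.825, 0.565, -0.0, -0.0]
ft_force: [-0.2, -0.4, -2.8]
finger_gap: 0.326
grip_force: 29.9
```

```bash
python3 -c "
from h import *
go([.5422,.1081,.313],68.7)"
```

```text
clk 6.10 pos [0.5422 0.109  0.3187] q [ 0.29  0.17 -0.63  1.64  0.11  1.36 -0.73] F [-0.2 -0.4 -2.8] gap 0.326 grip 29.9
shift [-0.8  0.3  5.7] turn [-0.   0.   0.2] shift after turn [-0.8  0.3  5.7]
```

Close enough; creeping down with the force watched.

move_arm(moves=[[[-0.8,0.2,2],[0,0,0.2],1],[[0,0,2],[0,0,0],1],[[0,0,2],[0,0,0],1],[[0,0,0],[0,0,0],1]])

```text
clock: 6.43
tool_pos: [0.5419, 0.1081, 0.3123]
ee_rot: [0.826, 0.564, -0.0, -0.0]
ft_force: [0.6, 1.1, -2.0]
finger_gap: 0.317
grip_force: 29.9
```

move_arm(moves=[[[0,0,1],[0,0,0],1],[[0,0,1],[0,0,0],1],[[0,0,0],[0,0,0],1]])

```text
clock: 6.68
tool_pos: [0.542, 0.1082, 0.3105]
ee_rot: [0.826, 0.564, -0.0, -0.0]
ft_force: [-0.1, 0.1, -3.2]
finger_gap: 0.318
grip_force: 29.9
```

```bash
python3 -c "
from h import *
go([.5422,.1081,.308],68.7)"
```

```text
clk 6.68 pos [0.542  0.1082 0.3105] q [ 0.29  0.18 -0.63  1.65  0.11  1.35 -0.74] F [-0.1  0.1 -3.2] gap 0.318 grip 29.9
shift [-0.   0.3  2.5] turn [-0.  0. -0.] shift after turn [-0.   0.3  2.5]
```

move_arm(moves=[[[0,0,1],[0,0,0],1],[[0,0,1],[0,0,0],1],[[0,0,0],[0,0,0],1]])

```text
clock: 6.93
tool_pos: [0.5419, 0.1083, 0.3085]
ee_rot: [0.826, 0.564, -0.0, -0.0]
ft_force: [0.8, -0.4, -3.0]
finger_gap: 0.319
grip_force: 29.9
```

move_arm(moves=[[[0,0,1],[0,0,0],1],[[0,0,1],[0,0,0],1],[[0,0,0],[0,0,0],1]])

```text
clock: 7.18
tool_pos: [0.5419, 0.1083, 0.3065]
ee_rot: [0.826, 0.564, -0.0, -0.0]
ft_force: [0.1, -0.4, -2.7]
finger_gap: 0.317
grip_force: 29.9
```

move_arm(moves=[[[0,0,1.5],[0,0,0],1],[[0,0,1.5],[0,0,0],1],[[0,0,1],[0,0,0],1],[[0,0,0],[0,0,0],1]])

```text
clock: 7.52
tool_pos: [0.5419, 0.1083, 0.3024]
ee_rot: [0.826, 0.564, -0.0, -0.0]
ft_force: [0.0, 0.3, -2.2]
finger_gap: 0.317
grip_force: 29.9
```

move_arm(moves=[[[0,0,1.5],[0,0,0],1],[[0,0,1.5],[0,0,0],1],[[0,0,1],[0,0,0],1],[[0,0,0],[0,0,0],1]])

```text
clock: 7.85
tool_pos: [0.5419, 0.1083, 0.2984]
ee_rot: [0.826, 0.564, -0.0, -0.0]
ft_force: [0.3, -1.6, -1.8]
finger_gap: 0.318
grip_force: 29.9
```

move_arm(moves=[[[0,0,1.5],[0,0,0],1],[[0,0,1.5],[0,0,0],1],[[0,0,1.5],[0,0,0],1],[[0,0,1.5],[0,0,0],1],[[0,0,0],[0,0,0],1]])

```text
clock: 8.27
tool_pos: [0.5419, 0.1083, 0.2923]
ee_rot: [0.826, 0.564, -0.0, -0.0]
ft_force: [0.7, 0.2, -2.2]
finger_gap: 0.317
grip_force: 29.9
```

move_arm(moves=[[[0,0,1],[0,0,0],1],[[0,0,0.7],[0,0,0],1],[[0,0,0],[0,0,0],1]])

```text
clock: 8.52
tool_pos: [0.542, 0.1082, 0.2909]
ee_rot: [0.826, 0.564, -0.0, -0.0]
ft_force: [0.8, 0.1, -3.2]
finger_gap: 0.322
grip_force: 29.9
```

```bash
python3 -c "
from h import *
go([.5422,.1081,.2897],68.7)"
```

```text
clk 8.52 pos [0.542  0.1082 0.2909] q [ 0.28  0.19 -0.63  1.68  0.12  1.31 -0.74] F [ 0.8  0.1 -3.2] gap 0.322 grip 29.9
shift [-0.1  0.2  1.2] turn [-0. -0. -0.] shift after turn [-0.1  0.2  1.2]
```

move_arm(moves=[[[0,0,0.8],[0,0,0],1],[[0,0,0.5],[0,0,0],1],[[0,0,0],[0,0,0],1]])

```text
clock: 8.77
tool_pos: [0.542, 0.1083, 0.2898]
ee_rot: [0.826, 0.564, 0.0, 0.0]
ft_force: [0.6, 0.0, -1.4]
finger_gap: 0.32
grip_force: 29.9
```

move_arm(moves=[[[0,0,0.4],[0,0,0],1],[[0,0,0],[0,0,0],1]])

```text
clock: 8.93
tool_pos: [0.542, 0.1082, 0.2897]
ee_rot: [0.826, 0.564, 0.0, 0.0]
ft_force: [-2.4, -0.6, 3.5]
finger_gap: 0.318
grip_force: 29.9
```

Seated: contact at exactly the home height. Releasing and rising.

move_arm(moves=[[[0,0,-0.4],[0,0,0],-1],[[0,0,0],[0,0,0],-1],[[0,0,0],[0,0,0],-1],[[0,0,0],[0,0,0],-1],[[0,0,0],[0,0,0],-1]])

```text
clock: 9.35
tool_pos: [0.542, 0.1083, 0.2896]
ee_rot: [0.826, 0.564, 0.0, -0.0]
ft_force: [0.0, -0.2, 0.1]
finger_gap: 0.614
grip_force: 0.0
```

move_arm(moves=[[[0,0,-5],[0,0,0],-1],[[0,0,-20],[0,0,0],-1],[[0,0,-25],[0,0,0],-1],[[0,0,-25],[0,0,0],-1],[[0,0,-15],[0,0,0],-1]])

```text
clock: 9.77
tool_pos: [0.5423, 0.1085, 0.3827]
ee_rot: [0.826, 0.564, 0.001, 0.001]
ft_force: [0.3, 0.3, 1.0]
finger_gap: 0.961
grip_force: 0.0
```

```bash
python3 - <<'E'
from h import *
go([.5645,.1649,.375],68.7)
t=cam("top");s=cam("side")
b=crop(s,(325,140,395,260),10)
cv2.imwrite("pics/w.png",cv2.resize(b,(350,600)))
cv2.imwrite("pics/tfull.png",t["color"][:,:,::-1]);cv2.imwrite("pics/sfull.png",s["color"][:,:,::-1])
o=np.array([.5425,.1094]);y=np.radians(14.75);ey=np.array([-np.sin(y),np.cos(y)]);c=o+.125*ey
print("axis",c,[ (z,proj(s,[[*c,z]]).round(2).tolist()) for z in (.0465,.1125,.14,.15,.16,.17)])
E
```

```text
clk 9.77 pos [0.5423 0.1085 0.3827] q [ 0.29  0.15 -0.63  1.53  0.09  1.48 -0.72] F [0.3 0.3 1. ] gap 0.961 grip 0.0
shift [60.6  0.1  7.8] turn [ 0.1 -0.1 -0. ] shift after turn [60.6  0.2  7.7]
axis [0.51067476 0.23028074] [(0.0465, [[357.64, 247.21]]), (0.1125, [[357.84, 225.78]]), (0.14, [[357.93, 216.56]]), (0.15, [[357.96, 213.17]]), (0.16, [[357.99, 209.75]]), (0.17, [[358.02, 206.31]])]
```

View pics/w.png

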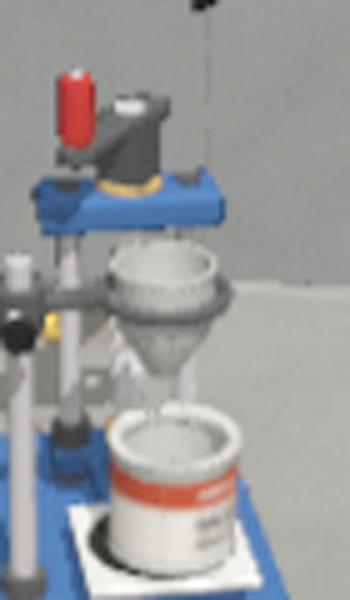

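Crank seated on the collar. The spout is at side about (358,214.6) and the tin rim centre at about (359.5,226.5), so the gap is about 35 mm. I'll zoom in to pin down tin and plate.

```bash
python3 - <<'E'
import cv2,numpy as np
t=cv2.imread("pics/tfull.png");s=cv2.imread("pics/sfull.png")
a=cv2.resize(t[205:265,295:345],None,fx=9,fy=9,interpolation=cv2.INTER_NEAREST)
b=cv2.resize(s[205:265,335:377],None,fx=8.33,fy=9,interpolation=cv2.INTER_NEAREST)
cv2.imwrite("pics/v.png",np.hstack([a,b]));print(a.shape,b.shape)
E
```

```text
(540, 450, 3) (540, 350, 3)
```

View pics/v.png

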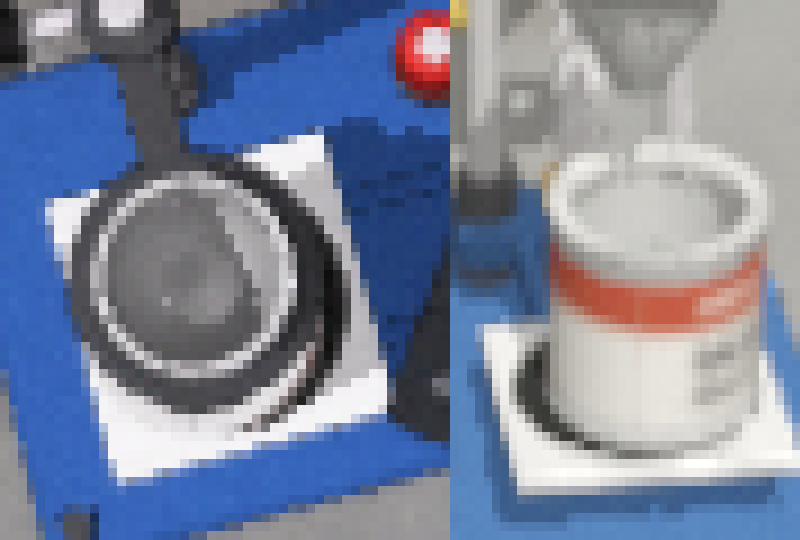

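The view shows the tin set off-centre on the black disc, towards the right in the side view. The spout's lowest edge is at side v≈214.8 and the rim ellipse centre at v≈227. I'll pin the tin with radial profiles over the disc plane.

```bash
cat > prof.py <<'E'
from h import *
from scipy.optimize import least_squares
def prof(d,c,z,angs,r):
    g=cv2.cvtColor(d["color"],cv2.COLOR_RGB2GRAY)
    for a in angs:
        u=np.array([np.cos(np.radians(a)),np.sin(np.radians(a))])
        P=proj(d,[[*(c+q*u/1e3),z] for q in r]).astype(np.float32)
        print(a,cv2.remap(g,P[:,0].reshape(1,-1),P[:,1].reshape(1,-1),cv2.INTER_LINEAR)[0])
C=np.array([.5107,.2303])
E
python3 - <<'E'
from prof import *
t=cam("top");s=cam("side");r=np.arange(22,52,2)
print("r",r);print("top");prof(t,C,.0465,range(-130,-20,12),r)
print("side");prof(s,C,.0465,range(10,150,12),r)
# rim & spout columns in side view (axis column and tin column)
g=cv2.cvtColor(s["color"],cv2.COLOR_RGB2GRAY)
for u in (356,357,358,359): print(u,"v208..",g[208:242,u])
for v in (209,211,213): print(v,g[v,344:374])
for v in (226,227,228): print(v,g[v,340:380])
E
```

```text
r [22 24 26 28 30 32 34 36 38 40 42 44 46 48 50]
top
-130 [ 70  67  74  93 155 186 148  88  38  80 146 206 239 244 244]
-118 [ 78  50  63  75 119 135  94  48  40  69 147 179 187 202 226]
-106 [ 88  49  52  58  60  76  63  20  35  83 165 181 184 184 183]
-94 [134  65  48  50  54  57  31  23  32  66 138 186 184 120  77]
-82 [185 142  57  45  48  45  26  21  33  81 138 174 117  79  61]
-70 [208 204 130  42  48  48  43  28  42  86 156 167 123  78  62]
-58 [179 198 167 128  64  46  44  39  41  85 153 185 172 126  75]
-46 [164 170 193 209 137  50  45  48  48  70 135 183 186 185 182]
-34 [166 166 161 169 198 186  89  51  53  71 122 167 187 192 194]
-22 [175 170 164 157 159 184 180 123  55  51  77 146 211 243 244]
side
10 [190 182 172 156 127  92  63  59  62  75 151 206 231 210 121]
22 [193 185 174 162 150 106  74  59  58  85 136 204 226 193 131]
34 [197 190 183 175 163 133  88  60  62  90 145 206 232 235 214]
46 [201 196 189 182 170 148 115  80  61  65 121 178 219 240 240]
58 [207 202 198 195 189 172 137  97  63  83 126 181 218 231 238]
70 [213 209 205 202 194 182 162 127  93  80 136 189 21
[... 1189 characters left out ...]
154 156 156 152 148
 146 177 179 178 179 179 179 180 181 179 179 179]
213 [155 154 153 164 200 176 160 207 227 192 139 126 136 140 143 143 140 171
 193 193 181 179 179 180 180 179 179 180 180 179]
226 [ 66  64  67  88  94  94 159 218 222 201 174 172 182 198 202 205 206 205
 204 203 203 200 197 185 189 177 157 147 155 160 204 224 214 186 175 175
 176 177 175 174]
227 [ 62  64  68  82  86  89 163 223 228 192 178 189 198 201 204 205 204 206
 205 204 202 201 198 196 192 188 172 154 145 144 168 214 213 189 176 176
 176 175 175 176]
228 [ 68  64  70  85  85  86 131 211 231 207 194 196 198 201 202 204 205 206
 205 204 202 200 198 196 192 186 181 156 145 144 174 212 212 187 175 174
 176 176 176 176]
```

```bash
python3 - <<'E'
from prof import *
s=cam("side"); T=C+[-.0048,.002]
k=s["C"][:2]-C; k/=np.linalg.norm(k)
for z in (.110,.112,.114):
    b=proj(s,[[*(T-.0355*k),z],[*T,z],[*(T+.0355*k),z]]); print(z,b.round(2).tolist())
for z in (.142,.145,.148,.151):
    print(z,[proj(s,[[*(C+r*k),z]]).round(2)[0].tolist() for r in (0,.003,.0045)], "rim",proj(s,[[*(C-.0275*k),z+.063],[*(C+.0275*k),z+.063]]).round(2)[:,1])
g=cv2.cvtColor(s["color"],cv2.COLOR_RGB2GRAY)
for u in(356,357,358,359):print(u,"v182..",g[182:208,u])
E
```

```text
0.11 [[359.57, 220.89], [359.55, 227.06], [359.54, 233.54]]
0.112 [[359.58, 220.23], [359.56, 226.4], [359.55, 232.87]]
0.114 [[359.59, 219.58], [359.57, 225.73], [359.55, 232.19]]
0.142 [[357.92, 215.89], [357.92, 216.41], [357.92, 216.67]] rim [189.77 198.59]
0.145 [[357.93, 214.87], [357.93, 215.39], [357.93, 215.65]] rim [188.73 197.51]
0.148 [[357.94, 213.85], [357.94, 214.37], [357.94, 214.62]] rim [187.68 196.43]
0.151 [[357.95, 212.83], [357.95, 213.34], [357.94, 213.6]] rim [186.63 195.35]
356 v182.. [112 109 109  79 126 154 190 202 197 200 201 202 203 204 205 187 178 186
 182 178 149 117  98 123 141 153]
357 v182.. [111 111 107  78 125 152 189 200 197 198 199 201 203 204 207 189 182 187
 187 182 155 115 100 123 140 159]
358 v182.. [110 107 107 128 147 153 188 198 196 197 199 201 203 204 207 199 190 189
 187 184 154 116 100 121 140 144]
359 v182.. [110 109 106 136 153 153 185 198 193 195 196 197 198 200 205 202 193 190
 188 184 154 116 100 122 142 140]
```

Rim ≈ 0.1128, spout ≈ 0.147, so the lift needed is about 24 mm (≈2.03 turns). Moving over the grip now.

move_arm(moves=[[[20,0,0],[0,0,0],-1],[[20,0,0],[0,0,0],-1],[[20,0,0],[0,0,0],-1],[[0,0,0],[0,0,0],-1],[[0,0,0],[0,0,0],-1]])

```text
clock: 10.43
tool_pos: [0.5634, 0.165, 0.3783]
ee_rot: [0.825, 0.565, -0.001, -0.001]
ft_force: [0.6, -1.1, -1.0]
finger_gap: 1.004
grip_force: 0.0
```

```bash
python3 -c "
from h import *
go([.5643,.1653,.325],68.7)"
```

```text
clk 10.43 pos [0.5634 0.165  0.3783] q [ 0.19  0.24 -0.66  1.46  0.14  1.5  -0.84] F [ 0.6 -1.1 -1. ] gap 1.004 grip 0.0
shift [ 0.7  0.8 53.3] turn [-0.1  0.   0.1] shift after turn [ 0.6  0.7 53.3]
```

move_arm(moves=[[[0.6,0.7,18],[0,0,0.1],-1],[[0,0,18],[0,0,0],-0.4],[[0,0,17],[0,0,0],0],[[0,0,0],[0,0,0],0.2],[[0,0,0],[0,0,0],0.2]])

```text
clock: 10.85
tool_pos: [0.5643, 0.1632, 0.3259]
ee_rot: [0.827, 0.563, -0.001, -0.0]
ft_force: [0.4, 0.2, 1.1]
finger_gap: 0.781
grip_force: 0.0
```

move_arm(moves=[[[0,0,0],[0,0,0],0.3],[[0,0,0],[0,0,0],0.3],[[0,0,0],[0,0,0],0.3],[[0,0,0],[0,0,0],0.3]])

```text
clock: 11.18
tool_pos: [0.5649, 0.1645, 0.3275]
ee_rot: [0.826, 0.563, 0.001, 0.0]
ft_force: [-0.2, 0.3, -0.0]
finger_gap: 0.48
grip_force: 0.0
```

```bash
python3 -c "
from h import *
go([.5643,.1653,.325],68.7)"
```

```text
clk 11.18 pos [0.5649 0.1645 0.3275] q [ 0.19  0.25 -0.66  1.54  0.16  1.4  -0.85] F [-0.2  0.3 -0. ] gap 0.48 grip 0.0
shift [ 0.5 -0.9  2.5] turn [ 0.1 -0.  -0.1] shift after turn [ 0.5 -0.9  2.5]
```

move_arm(moves=[[[0.5,-0.9,2],[0,0,-0.1],1],[[0,0,0],[0,0,0],1],[[0,0,0],[0,0,0],1],[[0,0,0],[0,0,0],1],[[0,0,0],[0,0,0],1]])

```text
clock: 11.6
tool_pos: [0.564, 0.1653, 0.3247]
ee_rot: [0.826, 0.564, -0.0, -0.0]
ft_force: [-0.4, 0.3, -0.4]
finger_gap: 0.224
grip_force: 30.0
```

move_arm(moves=[[[0,0,0],[0,0,0],1],[[0,0,0],[0,0,0],1],[[0,0,0],[0,0,0],1]])

```text
clock: 11.85
tool_pos: [0.564, 0.1653, 0.3247]
ee_rot: [0.826, 0.564, -0.0, -0.0]
ft_force: [-0.1, 0.3, 0.0]
finger_gap: 0.218
grip_force: 30.0
```

```bash
python3 - <<'E'
from h import *
go([.5643,.1653,.325],68.7)
# clockwise circle increments, tool frame (tool x yaw = crank start angle): 15 deg per row
R=60
for s0 in (15,):
  for k in range(24):
    a,b=-np.radians(k*s0),-np.radians((k+1)*s0)   # angle rel to tool x, about world z
    dx=R*(np.cos(b)-np.cos(a)); dy=-R*(np.sin(b)-np.sin(a)) # tool y = -(world left)
    print(k,round(dx,1),round(dy,1),end=' | ')
E
```

```text
clk 11.85 pos [0.564  0.1653 0.3247] q [ 0.19  0.26 -0.66  1.55  0.16  1.39 -0.86] F [-0.1  0.3  0. ] gap 0.218 grip 30.0
shift [ 0.1  0.3 -0.3] turn [-0.  0. -0.] shift after turn [ 0.1  0.3 -0.3]
0 -2.0 15.5 | 1 -6.0 14.5 | 2 -9.5 12.4 | 3 -12.4 9.5 | 4 -14.5 6.0 | 5 -15.5 2.0 | 6 -15.5 -2.0 | 7 -14.5 -6.0 | 8 -12.4 -9.5 | 9 -9.5 -12.4 | 10 -6.0 -14.5 | 11 -2.0 -15.5 | 12 2.0 -15.5 | 13 6.0 -14.5 | 14 9.5 -12.4 | 15 12.4 -9.5 | 16 14.5 -6.0 | 17 15.5 -2.0 | 18 15.5 2.0 | 19 14.5 6.0 | 20 12.4 9.5 | 21 9.5 12.4 | 22 6.0 14.5 | 23 2.0 15.5 |
```

move_arm(moves=[[[-0.9,10.4,0],[0,0,0],1],[[-2.7,10.1,0],[0,0,0],1],[[-4.4,9.5,0],[0,0,0],1]])

```text
clock: 12.1
tool_pos: [0.59, 0.1467, 0.3247]
ee_rot: [0.826, 0.564, 0.0, -0.0]
ft_force: [-2.5, 1.9, -0.7]
finger_gap: 0.22
grip_force: 30.0
```

move_arm(moves=[[[-6.0,8.6,0],[0,0,0],1],[[-7.4,7.4,0],[0,0,0],1],[[-8.6,6.0,0],[0,0,0],1],[[0,0,0],[0,0,0],1],[[0,0,0],[0,0,0],1]])

```text
clock: 12.52
tool_pos: [0.6022, 0.1168, 0.3248]
ee_rot: [0.826, 0.563, 0.0, 0.001]
ft_force: [1.9, -0.9, 1.0]
finger_gap: 0.218
grip_force: 30.0
```

```bash
cat > k.py <<'E'
from h import *
def k():
    s=telemetry.sense();d=(s["tool_pos"][:2]-[.5425,.1094])*1e3
    print("r %.1f ang %.1f"%(np.hypot(*d),np.degrees(np.arctan2(d[1],d[0]))),"F",s["ft_force"].round(1),"q",s["qpos"].round(2),"clk %.1f z %.4f"%(s["clock"],s["tool_pos"][2]))
k()
E
python3 k.py
```

```text
r 60.2 ang 7.0 F [ 1.9 -0.9  1. ] q [ 0.24  0.31 -0.63  1.48  0.18  1.41 -0.77] clk 12.5 z 0.3248
```

Smooth, small forces. Continuing round to one full turn.

move_arm(moves=[[[-9.5,4.4,0],[0,0,0],1],[[-10.1,2.7,0],[0,0,0],1],[[-10.4,0.9,0],[0,0,0],1],[[-10.4,-0.9,0],[0,0,0],1],[[-10.1,-2.7,0],[0,0,0],1]])

```text
clock: 12.93
tool_pos: [0.5871, 0.069, 0.3248]
ee_rot: [0.826, 0.564, 0.0, 0.0]
ft_force: [1.8, 1.9, -0.6]
finger_gap: 0.22
grip_force: 30.0
```

move_arm(moves=[[[-9.5,-4.4,0],[0,0,0],1],[[-8.6,-6.0,0],[0,0,0],1],[[-7.4,-7.4,0],[0,0,0],1],[[-6.0,-8.6,0],[0,0,0],1],[[-4.4,-9.5,0],[0,0,0],1]])

```text
clock: 13.35
tool_pos: [0.5395, 0.0494, 0.3245]
ee_rot: [0.826, 0.564, -0.0, -0.0]
ft_force: [2.3, 3.8, -2.8]
finger_gap: 0.222
grip_force: 30.0
```

move_arm(moves=[[[-2.7,-10.1,0],[0,0,0],1],[[-0.9,-10.4,0],[0,0,0],1],[[0.9,-10.4,0],[0,0,0],1],[[2.7,-10.1,0],[0,0,0],1],[[4.4,-9.5,0],[0,0,0],1]])

```text
clock: 13.77
tool_pos: [0.4948, 0.0728, 0.3246]
ee_rot: [0.826, 0.564, 0.001, 0.0]
ft_force: [11.1, 5.2, -7.1]
finger_gap: 0.214
grip_force: 30.0
```

move_arm(moves=[[[6.0,-8.6,0],[0,0,0],1],[[7.4,-7.4,0],[0,0,0],1],[[8.6,-6.0,0],[0,0,0],1],[[9.5,-4.4,0],[0,0,0],1],[[10.1,-2.7,0],[0,0,0],1]])

```text
clock: 14.18
tool_pos: [0.4833, 0.1204, 0.3246]
ee_rot: [0.826, 0.564, 0.0, 0.002]
ft_force: [8.5, -3.8, -5.4]
finger_gap: 0.218
grip_force: 30.0
```

move_arm(moves=[[[10.4,-0.9,0],[0,0,0],1],[[10.4,0.9,0],[0,0,0],1],[[10.1,2.7,0],[0,0,0],1],[[9.5,4.4,0],[0,0,0],1],[[8.6,6.0,0],[0,0,0],1]])

```text
clock: 14.6
tool_pos: [0.5132, 0.1622, 0.3245]
ee_rot: [0.826, 0.564, -0.001, 0.0]
ft_force: [-1.2, -4.5, -1.1]
finger_gap: 0.222
grip_force: 30.0
```

move_arm(moves=[[[7.4,7.4,0],[0,0,0],1],[[6.0,8.6,0],[0,0,0],1],[[4.4,9.5,0],[0,0,0],1],[[2.7,10.1,0],[0,0,0],1],[[0.9,10.4,0],[0,0,0],1]])

```text
clock: 15.02
tool_pos: [0.5648, 0.1658, 0.3245]
ee_rot: [0.825, 0.564, -0.0, -0.001]
ft_force: [-3.6, -2.2, 0.3]
finger_gap: 0.219
grip_force: 30.0
```

move_arm(moves=[[[0,0,0],[0,0,0],1],[[0,0,0],[0,0,0],1],[[0,0,0],[0,0,0],1]])

```text
clock: 15.27
tool_pos: [0.5642, 0.1655, 0.3248]
ee_rot: [0.826, 0.564, 0.0, -0.0]
ft_force: [-0.3, 1.1, -0.9]
finger_gap: 0.22
grip_force: 30.0
```

```bash
cat > m.py <<'E'
from prof import *
from k import *
s=cam("side");g=cv2.cvtColor(s["color"],cv2.COLOR_RGB2GRAY)
for u in(357,358,359,360):print(u,"v204..",g[204:234,u])
for v in range(212,226,3):print(v,g[v,342:376])
T=C+[-.0048,.002];kk=s["C"][:2]-C;kk/=np.linalg.norm(kk)
for z in(.120,.124,.128,.132,.136,.138):print(z,proj(s,[[*(T-.0355*kk),z],[*T,z]])[:,1].round(2),end=' ')
E
python3 m.py
```

```text
r 60.1 ang 68.9 F [-0.3  1.1 -0.9] q [ 0.22  0.26 -0.7   1.54  0.17  1.4  -0.86] clk 15.3 z 0.3248
357 v204.. [ 99 122 140 158 170 165 161 155 148 140 142 155 170 176 167 160 157 158
 182 202 206 206 206 205 205 198 180 173 157 129]
358 v204.. [100 123 140 146 160 166 160 156 150 143 144 157 170 174 166 157 155 184
 201 205 205 205 206 205 200 200 188 176 163 134]
359 v204.. [ 98 120 140 140 159 154 153 155 149 141 141 154 169 174 167 163 184 200
 204 205 205 206 206 206 198 203 192 177 167 138]
360 v204.. [100 121 139 155 168 163 159 153 146 139 142 161 170 172 196 189 190 203
 203 203 202 204 204 204 199 206 194 179 167 137]
212 [126 126 127 127 128 163 202 200 187 214 207 156 127 134 144 148 150 149
 146 151 177 189 181 179 178 180 179 179 180 179 180 179 180 179]
215 [158 176 161 136 126 151 157 160 159 171 185 187 175 161 156 155 157 154
 161 185 195 190 180 178 178 179 177 177 176 178 177 176 178 176]
218 [124 129 127 128 126 135 154 167 173 177 180 178 175 171 168 167 166 167
 196 202 218 225 226 227 230 224 211 192 179 176 176 176 177 177]
221 [ 90 138 135 137 153 200 222 220 205 189 173 154 153 156 156 158 184 200
 203 200 187 182 160 156 168 173 174 193 227 228 203 181 177 177]
224 [ 66  85  89  88 148 213 231 207 194 196 199 190 187 199 205 206 205 205
 202 200 200 196 191 186 174 167 151 143 162 210 213 188 175 175]
0.12 [217.61 223.73] 0.124 [216.3  222.39] 0.128 [214.98 221.05] 0.132 [213.66 219.7 ] 0.136 [212.34 218.36] 0.138 [211.67 217.68]
```

One turn has raised the rim 4.0 px (≈12 mm), as expected. Second turn.

move_arm(moves=[[[-0.9,10.4,0],[0,0,0],1],[[-2.7,10.1,0],[0,0,0],1],[[-4.4,9.5,0],[0,0,0],1],[[-6.0,8.6,0],[0,0,0],1],[[-7.4,7.4,0],[0,0,0],1]])

```text
clock: 15.73
tool_pos: [0.6001, 0.1277, 0.3247]
ee_rot: [0.826, 0.564, 0.0, -0.0]
ft_force: [-2.7, 2.1, 1.3]
finger_gap: 0.222
grip_force: 30.0
```

move_arm(moves=[[[-8.6,6.0,0],[0,0,0],1],[[-9.5,4.4,0],[0,0,0],1],[[-10.1,2.7,0],[0,0,0],1],[[-10.4,0.9,0],[0,0,0],1],[[-10.4,-0.9,0],[0,0,0],1]])

```text
clock: 16.15
tool_pos: [0.5933, 0.0768, 0.3247]
ee_rot: [0.826, 0.564, 0.0, 0.0]
ft_force: [0.6, 2.2, -0.8]
finger_gap: 0.217
grip_force: 30.0
```

move_arm(moves=[[[-10.1,-2.7,0],[0,0,0],1],[[-9.5,-4.4,0],[0,0,0],1],[[-8.6,-6.0,0],[0,0,0],1],[[-7.4,-7.4,0],[0,0,0],1],[[-6.0,-8.6,0],[0,0,0],1]])

```text
clock: 16.57
tool_pos: [0.5501, 0.0497, 0.3246]
ee_rot: [0.826, 0.564, 0.0, -0.0]
ft_force: [1.7, 4.1, -3.1]
finger_gap: 0.219
grip_force: 30.0
```

move_arm(moves=[[[-4.4,-9.5,0],[0,0,0],1],[[-2.7,-10.1,0],[0,0,0],1],[[-0.9,-10.4,0],[0,0,0],1],[[0.9,-10.4,0],[0,0,0],1],[[2.7,-10.1,0],[0,0,0],1]])

```text
clock: 16.98
tool_pos: [0.502, 0.065, 0.3247]
ee_rot: [0.826, 0.564, 0.001, 0.0]
ft_force: [9.0, 5.9, -8.1]
finger_gap: 0.22
grip_force: 30.0
```

move_arm(moves=[[[4.4,-9.5,0],[0,0,0],1],[[6.0,-8.6,0],[0,0,0],1],[[7.4,-7.4,0],[0,0,0],1],[[8.6,-6.0,0],[0,0,0],1],[[9.5,-4.4,0],[0,0,0],1]])

```text
clock: 17.4
tool_pos: [0.4824, 0.1101, 0.3247]
ee_rot: [0.826, 0.564, 0.001, 0.002]
ft_force: [9.9, -2.6, -7.2]
finger_gap: 0.218
grip_force: 30.0
```

move_arm(moves=[[[10.1,-2.7,0],[0,0,0],1],[[10.4,-0.9,0],[0,0,0],1],[[10.4,0.9,0],[0,0,0],1],[[10.1,2.7,0],[0,0,0],1],[[9.5,4.4,0],[0,0,0],1]])

```text
clock: 17.82
tool_pos: [0.5043, 0.1559, 0.3246]
ee_rot: [0.826, 0.564, -0.001, 0.001]
ft_force: [0.3, -2.7, -1.3]
finger_gap: 0.222
grip_force: 30.0
```

move_arm(moves=[[[8.6,6.0,0],[0,0,0],1],[[7.4,7.4,0],[0,0,0],1],[[6.0,8.6,0],[0,0,0],1],[[4.4,9.5,0],[0,0,0],1],[[2.7,10.1,0],[0,0,0],1]])

```text
clock: 18.23
tool_pos: [0.5543, 0.1688, 0.3245]
ee_rot: [0.825, 0.564, -0.0, -0.0]
ft_force: [-3.7, -1.3, 0.4]
finger_gap: 0.219
grip_force: 30.0
```

move_arm(moves=[[[0.9,10.4,0],[0,0,0],1],[[0,0,0],[0,0,0],1],[[0,0,0],[0,0,0],1],[[0,0,0],[0,0,0],1]])

```text
clock: 18.57
tool_pos: [0.5642, 0.1654, 0.3248]
ee_rot: [0.826, 0.564, 0.0, 0.0]
ft_force: [1.2, -0.2, -0.2]
finger_gap: 0.218
grip_force: 30.0
```

```bash
python3 m.py; python3 - <<'E'
from h import *
s=cam("side");cv2.imwrite("pics/u.png",cv2.resize(s["color"][160:260,325:400,::-1],None,fx=6,fy=6,interpolation=cv2.INTER_NEAREST))
E
```

```text
r 60.0 ang 68.9 F [ 1.2 -0.2 -0.2] q [ 0.25  0.27 -0.74  1.54  0.18  1.4  -0.87] clk 18.6 z 0.3248
357 v204.. [102 124 139 159 167 164 159 155 147 143 141 146 155 157 157 158 158 158
 185 202 210 202 183 175 157 130 123 127 123 157]
358 v204.. [102 123 141 144 163 166 161 156 149 145 145 147 154 157 159 158 183 197
 203 205 203 198 186 176 158 128 123 124 123 152]
359 v204.. [102 123 140 140 159 157 153 156 148 143 139 145 153 157 159 181 201 204
 205 206 205 203 189 179 160 127 122 120 120 146]
360 v204.. [ 97 121 139 155 167 162 159 152 146 141 141 143 153 157 182 200 203 202
 203 203 204 205 191 180 167 137 119 120 122 147]
212 [127 128 128 128 128 164 203 200 186 214 208 156 125 136 144 147 149 148
 146 137 168 185 181 178 179 179 179 181 180 178 180 179 180 180]
215 [158 176 161 135 127 152 164 175 181 177 173 164 158 133 136 146 147 145
 143 148 154 181 208 215 219 224 228 222 210 185 178 176 177 175]
218 [ 76 105 110 106 163 218 223 202 167 151 152 154 154 156 156 157 159 159
 182 199 199 197 183 160 165 155 156 151 195 223 217 190 178 177]
221 [ 75  86  87  86 111 180 222 226 212 188 161 153 154 157 157 158 197 204
 202 202 198 196 192 187 183 169 151 153 201 219 208 186 179 176]
224 [ 79  84  88  80  82  99 126 136 169 190 199 205 205 187 204 210 203 205
 204 202 206 211 216 222 223 211 211 189 181 155 143 170 175 175]
0.12 [217.61 223.73] 0.124 [216.3  222.39] 0.128 [214.98 221.05] 0.132 [213.66 219.7 ] 0.136 [212.34 218.36] 0.138 [211.67 217.68]
```

View pics/u.png

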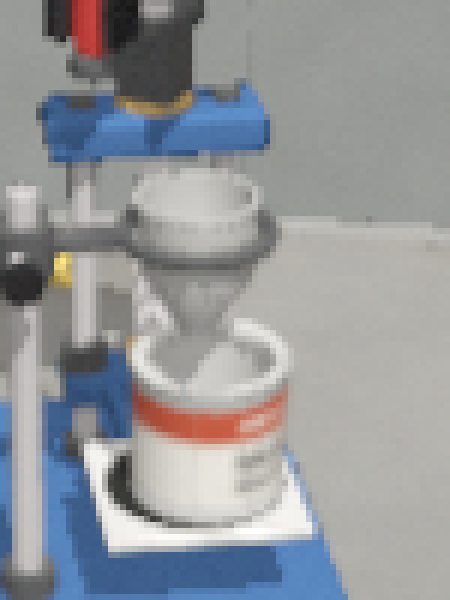

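The cup hangs clear over the tin; the rim has risen 8.0 px (24 mm), so the gap is about 10.3 mm. A last small touch of 10°, then release and retreat upward.

move_arm(moves=[[[-0.9,10.4,0],[0,0,0],1],[[0,0,0],[0,0,0],1],[[0,0,0],[0,0,0],1],[[0,0,0],[0,0,0],1]])

```text
clock: 19.0
tool_pos: [0.5738, 0.1607, 0.325]
ee_rot: [0.826, 0.564, 0.001, 0.0]
ft_force: [2.6, 1.5, 0.5]
finger_gap: 0.217
grip_force: 30.0
```

move_arm(moves=[[[0,0,0],[0,0,0],-1],[[0,0,0],[0,0,0],-1],[[0,0,0],[0,0,0],-1],[[0,0,0],[0,0,0],-1],[[0,0,0],[0,0,0],-1]])

```text
clock: 19.42
tool_pos: [0.5733, 0.1604, 0.3246]
ee_rot: [0.826, 0.564, -0.0, 0.0]
ft_force: [0.1, 0.8, 0.7]
finger_gap: 0.513
grip_force: 0.0
```

move_arm(moves=[[[0,0,-10],[0,0,0],-1],[[0,0,-25],[0,0,0],-1],[[0,0,-25],[0,0,0],-1],[[0,0,-25],[0,0,0],-1],[[0,0,-15],[0,0,0],-1]])

```text
clock: 19.83
tool_pos: [0.5735, 0.1608, 0.4283]
ee_rot: [0.826, 0.564, 0.001, 0.001]
ft_force: [-0.4, 0.7, 1.0]
finger_gap: 0.898
grip_force: 0.0
```

move_arm(moves=[[[0,0,0],[0,0,0],-1],[[0,0,0],[0,0,0],-1],[[0,0,0],[0,0,0],-1]])

```text
clock: 20.08
tool_pos: [0.5732, 0.1605, 0.4242]
ee_rot: [0.826, 0.564, -0.0, -0.0]
ft_force: [-0.3, -0.3, -0.2]
finger_gap: 0.989
grip_force: 0.0
```

```bash
python3 m.py; python3 - <<'E'
from h import *
s=cam("side");g=s["color"]
m=mask(s,(12,80,120),(28,255,255),(335,165,365,185));print("collar",cv2.boundingRect(m))
m=mask(s,(0,150,80),(6,255,255),(335,130,375,180))|mask(s,(172,150,80),(180,255,255),(335,130,375,180));print("grip box",cv2.boundingRect(m))
o=np.array([.5425,.1094]);a=np.radians(58.9);G=o+.06*np.array([np.cos(a),np.sin(a)])
print("exp grip bottom/top",proj(s,[[*G,.249],[*G,.287]]).round(1).tolist())
E
```

```text
r 59.6 ang 59.0 F [-0.3 -0.3 -0.2] q [ 0.24  0.26 -0.74  1.35  0.18  1.6  -0.85] clk 20.1 z 0.4242
357 v204.. [101 123 142 160 169 164 158 153 148 143 141 146 155 157 157 157 157 158
 185 188 204 198 175 174 159 128 122 122 125 162]
358 v204.. [104 123 141 146 161 167 160 156 149 143 143 147 153 158 156 158 182 196
 202 202 204 202 185 177 159 127 124 122 123 155]
359 v204.. [103 123 141 140 157 156 153 157 150 142 141 145 153 157 157 183 201 205
 204 206 206 206 192 179 161 127 120 119 121 152]
360 v204.. [ 99 123 139 155 166 161 157 152 146 139 139 145 155 157 180 199 203 202
 203 205 205 206 194 180 164 127 123 122 120 150]
212 [177 176 177 177 175 170 179 192 187 214 207 159 129 136 143 148 149 150
 146 138 164 184 180 178 179 179 180 179 180 180 182 179 180 179]
215 [157 175 162 137 130 149 164 175 181 178 172 164 147 137 144 146 147 145
 145 153 152 179 199 213 212 219 223 225 211 192 178 177 176 176]
218 [ 75 102 108 106 163 218 223 203 166 151 151 154 156 156 157 157 156 157
 180 197 198 196 183 159 165 154 154 159 181 220 216 190 178 175]
221 [ 77  88  88  90 101 180 223 226 211 188 160 154 154 156 156 158 196 205
 202 202 198 196 193 187 182 169 152 169 202 219 208 187 178 176]
224 [ 80  84  86  80  81  94 119 131 156 171 196 204 200 191 205 204 204 206
 205 202 208 216 221 223 210 208 200 174 168 148 140 168 173 175]
0.12 [217.61 223.73] 0.124 [216.3  222.39] 0.128 [214.98 221.05] 0.132 [213.66 219.7 ] 0.136 [212.34 218.36] 0.138 [211.67 217.68] collar (344, 175, 13, 4)
grip box (335, 155, 6, 14)
exp grip bottom/top [[337.4, 167.5], [337.2, 154.1]]
```

The crank is seated, with the grip where expected at full home. The tin is upright and the arm clear. Handing in.

```bash
python3 -c "
from station import job
print(job.job_done())"
```

```text
the job is handed in; nothing more can be done
None
```

The crank is fully home on the shaft and left there, and the table is wound up about 24 mm; I estimate the tin rim is 10 mm below the spout, give or take about 1 mm, from the side camera. I handed the job in at about 20 s.

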